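# Load the die plate into the hand press and make a test stroke

## Task

Set up the hand press: slide the die plate that lies on its feed table straight into the slot until it is fully home against the stop. Then bring the press's side handle all the way down to its end stop and ease it back up to rest slowly, staying with it so that it never springs back by itself. Leave the other things on the bench where they are, and the plate home in the press.

Things in the scene. Friction and masses are not known exactly. Their poses are not given: they have to be found in the camera images.
- press: grey bench hand press, bolted down. Origin at bench height under the middle of the slot's mouth; x points into the slot, y along the mouth towards the lever's side, z up. All 'press' coordinates below are in this frame. Its steel base is the feed table: top 12 mm above the bench, press x -205 to +145 mm, y -100 to +100 mm
- slot_mouth (a point): centre of the slot's mouth (press x 0, 19 mm above the bench; axes as the press). The slot is 63 mm wide (y) and 14 mm high (12 to 26 mm above the bench). Its block is 110 mm wide, 40 mm high. Flared lead-ins reach out from the mouth to press x -17 mm, opening to 83 mm at 30 deg a side, 30 mm high
- slot_stop (a point): middle of the slot's end stop, 60 mm behind the mouth (press x 60 mm, 18 mm above the bench; axes as the press)
- head_front (a point): middle of the lower front edge of the press's head, which overhangs the slot: press x from 20 mm, y -40 to 40 mm, 145 to 246 mm above the bench; a round boss on its front reaches x 14 mm. The column below spans x 75 to 145 mm. A small ram under the head follows the lever; it does not touch the plate
- plate_mid (a point): centre (half-way up) of the loose die plate: aluminium slab 100 mm long (x), 60 wide (y), 12 thick, 0.2 to 0.45 kg; a lip stands across its whole rear (-x) end, 10 mm thick, top 26 mm above the underside. x points from lip to plain nose, which goes in first. Starts flat on the feed table, turned up to 0.3 rad, up to 25 mm off the slot's middle line. Home: 10 mm inside the mouth, on the middle line
- lever (a joint): angle of the press's sprung side lever, rad: 0 at rest, its arm pointing to the press's -x and up 0.55 rad above level; grows as it is pushed down; end stop at 1.0 (arm 0.45 rad below level). A spring drives it up: about 6 N at the handle's middle at first, 12 N at the bottom; let go, it snaps back at several rad/s
- handle_top (a point): middle of the top face of the lever's handle, a black flat grip 85 mm long (along the arm), 36 mm wide (press y), 18 mm thick. It turns with the lever; its axes are the press's when the lever is at 0. It lies 150 mm from the lever's axis along the arm, and 9 mm above the arm's middle line
- lever_pivot (a point): point on the lever's axis of rotation in the middle plane of the handle: press x 100, y 165 mm, 150 mm above the bench. The axis is along the press's y
- spare_plate: spare die plate of the same make but wider and thicker: 110 x 86 x 16 mm, with a 30 mm high lip; lies on the bench near the press; not used; origin under its centre
- oil: small white oil bottle, 44 mm across, 100 mm tall, standing behind the press; origin under its centre
- driver: screwdriver, 180 mm long, lying on the bench below the lever, at most 40 mm high; origin near its middle
- cutters: side cutters with one red and one yellow handle, about 160 mm long, lying on the bench; origin at their pivot
- terminal_bin: open blue plastic bin, 110 x 160 x 60 mm; origin under its centre
- terminal_reel: white reel, 110 mm across, 50 mm high, lying flat; origin under its centre
- tape: roll of black tape, 90 mm across, 24 mm high, lying flat; origin under its centre
- die_plate: the same die plate as a body, origin under its centre, axes as above
There are look-alikes about, which are no part of the job. What is shaped like the die_plate but blue or turquoise is not meant.

How it is judged:
By the outcome, as a careful person would: the job done as asked, in the order asked, and still so for the second after the job is handed in, with the robot touching nothing.
It also fails if it takes over 72 s, if anything falls off the work surface, if the arm or the gripper's body presses on something with over 40 N, if the wrist force passes 120 N, or if a joint passes its speed limit or range.

## Robot

A 6-joint arm with a two-finger parallel gripper is mounted at the origin on the work surface. World frame = base frame: x ahead of the robot, y to its left, z up, the work surface at z = 0. Lengths are in mm, angles in rad, forces in N, time in s.
With the tool pointing down it reaches from about 275 to 750 mm from the base axis. Payload 10.2 kg.
Tool frame: the origin (TCP) lies at the very end of the fingers, on their centre line; the grasp point (between the pads) lies 19 mm behind it; z points along the fingers, y is the line along which they close (so a half turn about z gives the same grasp; the last joint's range is limited). The gripper opens to 85 mm and grips with 20 to 120 N. Pads are 22 mm wide; open, the fingers measure 114 mm over their backs; the gripper's body (76 mm by 85 mm) begins 54 mm behind the grasp point. The pads swing forward as they close: fully open they stand 13 mm farther back than shut.
Start: joints at [1.108, 0.313, 1.498, -0, 1.331, -0.223], TCP at [124.705, 509.98, 231.294] pointing down, gripper open.
Joint ranges: [-2.94, 2.94], [-0.97, 2.17], [0.19, 2.56], [-1.23, 4.37], [0.02, 3.11], [-2.88, 2.88]. Speed limits (rad/s): [2.39, 2.39, 3.01, 3.14, 3.14, 3.14].

## Interface

Orientations are given as a unit quaternion [w, x, y, z].
In Python, from rig import ctrl, vision gives the robot as it stands. The module is installed in compiled form; this text tells all that it offers.
- The arm moves only by the tool play_rows, never from a script. Its arguments are lists of equal length, an entry for each row: "translation": the shift along the tool's x, y, z in m, a list of three; "rotation": the turn, a rotation vector about the tool's x, y, z in rad, a list of three; "gripper": the gripper's target within -1 to 1 (shut at 1, half-way at 0, fully open at -1). A call has 1 to 10 rows; each row is the pose to reach, as a shift and turn from the pose commanded when the call began, along the tool's axes at that moment; what a row does not reach only later rows make up. A row lasts 1/8 s, in which the tool goes at most 62.5 mm and 10.7 degrees, less where a joint would pass 70% of its speed; a pose out of reach is approached as far as the arm can. A call with a gripper value outside its range is refused whole. The fingers move at their own pace and stop on an object; "force" is the grip in N (left out, the last holds). Time passes only in rows, so rows that repeat a pose let the fingers close. It gives the time, the measured TCP pose, the force, the opening and the grip force at its end, in the units of the state.
- ctrl.sense(): the state, without advancing time (a new reading comes with each control period).
- vision.capture(name): name is "scene" or "top" or "wrist"; returns a dict with "pixels" (420x560x3 uint8, red, green, blue), "vfov" (degrees; the focal length in pixels is half the picture's height over the tangent of half this angle, whatever the lens; pixels are square), "cx", "cy" (the principal point, pixels), "rvec" (rotation vector, rad) and "tvec" (3), from world to camera coordinates, as OpenCV has them; the wrist camera has in their place "mount" (4x4, takes a point from camera to tool coordinates, whose origin is the TCP and whose axes are the flange's). Camera axes: x right, y down, z forward; pixel columns grow to the right and rows downward; lengths in mm; the calibration is good to about 2 mm. The wrist camera is an equidistant fisheye: a pixel r from the principal point sees the ray r / f radians off the axis. A picture is of the moment at which its call begins: read the wrist's pose just before it. There is no depth.
- ctrl.finish_job(): hands the job in; it is judged then, once.
The state is a dict: "time_s": time; "joints": joint angles; "dq": joint speeds; "tau": joint torques, N m; "eef_pos": TCP position; "ee_rot": TCP orientation; "force": force on the tool from outside, world axes, zero at the start; "wrist_torque": the same for the moment, N m; "grip_width": opening from 0.0 (shut) to 1.0 (fully open); "grip_force": force on a finger pad.
Only numpy, scipy, OpenCV 4.12 (cv2) and the standard library are available. Lean on these libraries where they do the work, as an engineer would, in place of code of your own. Each camera call takes 0.05 s, during which the arm holds its last target. There are 200 camera calls.

## Working session

There is one attempt and no reset: what is moved stays moved. The work goes in short steps, Python scripts to look and compute and a tool call to move; the robot and the scene stay as the last step left them, time stands still between calls to the robot, and variables do not carry over. Pictures are saved under pics/ and viewed, at most 10 in all, crops included, and the job is handed in when it is done.

Besides the shell and the picture viewer there is one more tool, called after "Emit:" as name(argument=value, ...), one argument or row to a line, values as JSON. play_rows: Moves the arm, as the interface text tells. Its arguments: {"type":"object","properties":{"translation":{"type":"array"},"rotation":{"type":"array"},"gripper":{"type":"array"},"force":{"type":"number"}},"required":["translation","rotation","gripper"]}

```bash
mkdir -p pics
cat > h.py <<'E'
import numpy as np, cv2, pickle
from scipy.spatial.transform import Rotation as R
from rig import ctrl, vision
def cap(n,fn):
    s=ctrl.sense(); c=vision.capture(n); c['s']=s
    cv2.imwrite('pics/%s.png'%fn,c['pixels'][:,:,::-1]); pickle.dump(c,open('pics/%s.pkl'%fn,'wb')); return c
def load(fn): return pickle.load(open('pics/%s.pkl'%fn,'rb'))
def ray(c,uv):
    f=210/np.tan(np.radians(c['vfov'])/2); d=np.array([uv[0]-c['cx'],uv[1]-c['cy']],float)
    if 'mount' in c:
        r=np.hypot(*d); th=r/f; v=np.array([*(d/max(r,1e-9)*np.sin(th)),np.cos(th)])
        q=c['s']['ee_rot']; T=np.eye(4); T[:3,:3]=R.from_quat([q[1],q[2],q[3],q[0]]).as_matrix(); T[:3,3]=c['s']['eef_pos']
        M=T@np.array(c['mount']); return M[:3,3],M[:3,:3]@v
    Rm=cv2.Rodrigues(np.array(c['rvec'],float))[0]; return -Rm.T@np.array(c['tvec'],float).ravel(), Rm.T@np.array([d[0]/f,d[1]/f,1])
def onz(c,uv,z):
    o,d=ray(c,uv); return o+d*(z-o[2])/d[2]
def proj(c,p):
    f=210/np.tan(np.radians(c['vfov'])/2); p=np.array(p,float)
    if 'mount' in c:
        q=c['s']['ee_rot']; T=np.eye(4); T[:3,:3]=R.from_quat([q[1],q[2],q[3],q[0]]).as_matrix(); T[:3,3]=c['s']['eef_pos']
        x=np.linalg.inv(T@np.array(c['mount']))@np.append(p,1); r=np.hypot(x[0],x[1]); th=np.arctan2(r,x[2])
        return np.array([c['cx'],c['cy']])+f*th*x[:2]/r
    x=cv2.Rodrigues(np.array(c['rvec'],float))[0]@p+np.array(c['tvec'],float).ravel()
    return np.array([c['cx'],c['cy']])+f*x[:2]/x[2]
def tri(l):
    A=0;b=0
    for c,uv in l:
        o,d=ray(c,uv); d=d/np.linalg.norm(d); P=np.eye(3)-np.outer(d,d); A=A+P; b=b+P@o
    x=np.linalg.solve(A,b); return x
E
python3 - <<'E'
from h import *
for n in ['top','scene','wrist']:
    c=cap(n,n+'0'); print(n,c['vfov'],ray(c,(c['cx'],c['cy'])))
print(ctrl.sense())
a=np.vstack([cv2.imread('pics/top0.png')]);
E
```

```text
top 45.976183570272184 (array([ 283.81214118,    2.73469479, 1421.43629015]), array([ 0.16013382,  0.01267772, -0.9870139 ]))
scene 47.1225072629364 (array([1146.5155108 , -611.45669337, 1286.49052319]), array([-0.43912084,  0.42486167, -0.79162203]))
wrist 65.70646984690485 (array([ 44.30199298, 529.83903213, 372.99852842]), array([ 0.31567191, -0.07843213, -0.9456213 ]))
{'time_s': 0.15, 'joints': array([ 1.10758464e+00,  3.13331783e-01,  1.49824062e+00, -1.54275578e-05,
        1.33099490e+00, -2.23387935e-01]), 'dq': array([-2.32051089e-04, -1.19592764e-03, -2.98573145e-04, -7.70969893e-05,
       -4.78639157e-04,  2.06126444e-03]), 'tau': array([ 2.00285096e-03, -4.12360311e+01, -2.59797817e+01, -1.63727068e-04,
        3.16194026e-03, -2.45985103e-05]), 'eef_pos': array([124.62842302, 509.80181923, 230.86952458]), 'ee_rot': array([-1.56976476e-04,  1.19622879e-01,  9.92819283e-01, -4.61410203e-04]), 'force': array([ 0.67136755, -0.99880667,  0.23270515]), 'wrist_torque': array([ 0.0325634 ,  0.00736623, -0.01754303]), 'grip_force': 0.0, 'grip_width': 1.001721403327831}
```

View pics/top0.png

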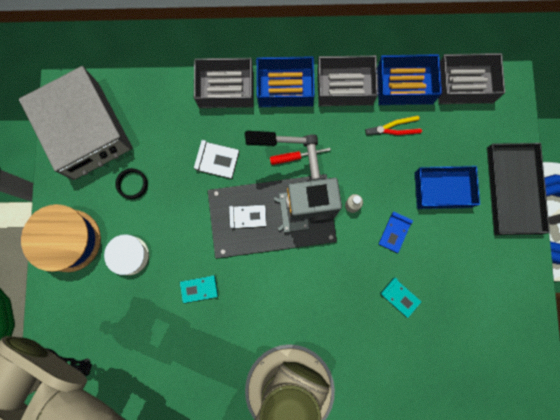

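View pics/scene0.png

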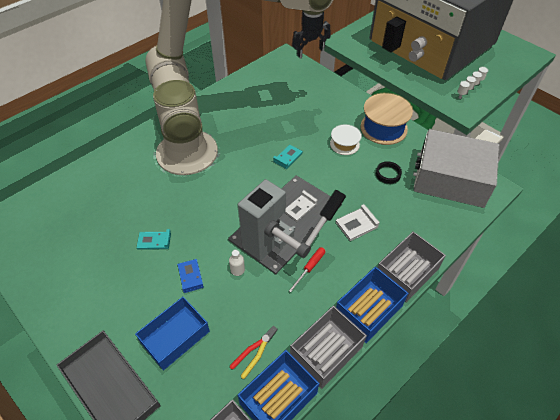

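The top view shows the press at (310,200), its dark feed table around (270,217), the white plate at (248,217), the handle at (260,138), the spare plate at (216,159) and the screwdriver at (298,157). The slot opens towards image left. In the scene view the plate is at (301,204) and the black grip at (333,207).

Run:
```python
from h import *
c=load('top0'); s=load('scene0')
im=c['pixels'][:,:,::-1]
cv2.imwrite('pics/topz.png',cv2.resize(im[120:265,185:375],None,fx=4,fy=4,interpolation=cv2.INTER_CUBIC))
for uv in [(209,190),(248,217),(260,138),(216,159)]: print(uv,onz(c,uv,12).round(0))
si=s['pixels'][:,:,::-1]
cv2.imwrite('pics/scenez.png',cv2.resize(si[165:285,215:385],None,fx=4,fy=4,interpolation=cv2.INTER_CUBIC))
```

```text
(209, 190) [557. 226.  12.]
(248, 217) [476. 112.  12.]
(260, 138) [711.  77.  12.]
(216, 159) [649. 206.  12.]
```

View pics/topz.png

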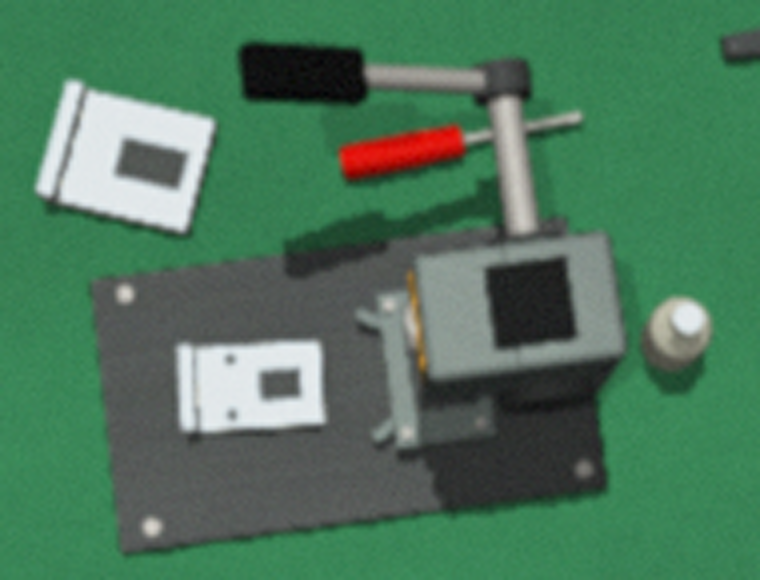

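View pics/scenez.png

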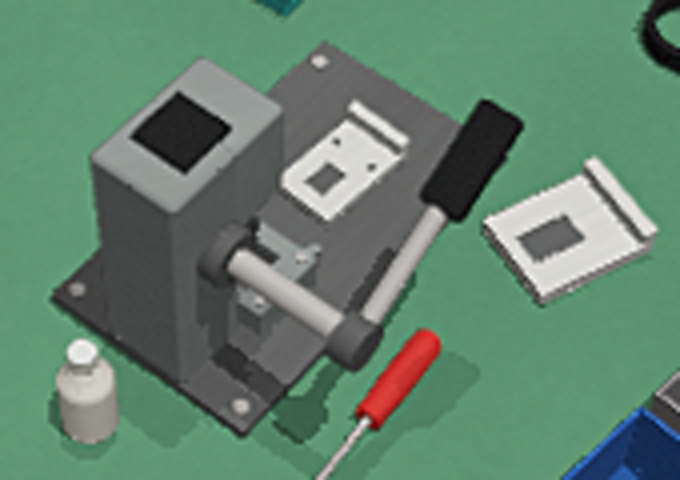

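The zoomed crops show the table corners at about (93,283), (122,552) and (606,490) in topz. The plate's lip is at (178–183, 345–432) and its nose at (322–326, 342–424). The lever's grip is in the air, at (242–365, 45–102).

Run:
```python
from h import *
c=load('top0'); s=load('scene0')
Z=lambda u,v:(185+(u+.5)/4-.5,120+(v+.5)/4-.5)
S=lambda u,v:(215+(u+.5)/4-.5,165+(v+.5)/4-.5)
A,B,C=[onz(c,Z(*p),12) for p in [(93,283),(122,552),(606,490)]]
print('top corners',A,B,C,'len',np.linalg.norm(A-B),np.linalg.norm(C-B))
ex=(C-B)/np.linalg.norm(C-B); ey=(A-B)/np.linalg.norm(A-B); print('yaw',np.arctan2(ex[1],ex[0]),np.arctan2(-ey[0],ey[1]))
# scene: table corners: (322,42)=(-205,-100)=B ; (243,437)=(145,100); (52,297)=(145,-100)=C
print('scene',onz(s,S(322,42),12),onz(s,S(52,297),12),onz(s,S(243,437),12))
cc=(A+C)/2; yaw=np.arctan2(ex[1],ex[0]); 
def W(p,yaw=yaw):
    e=np.array([np.cos(yaw),np.sin(yaw)]); n=np.array([-e[1],e[0]]); return cc[:2]+e*(p[0]+30)+n*p[1]
print('mouth',W((0,0)),'yaw',yaw,'handle rest',W((-23,165)))
for nm,p,z in [('noseL',(322,342),24),('noseR',(326,424),24),('lipL',(178,345),38),('lipR',(183,432),38)]: print(nm,onz(c,Z(*p),z))
# heights from two views: table bolt (far-left B bolt), plate lip corner
print('bolt',tri([(c,Z(152,527)),(s,S(320,61))]),'lip end -y',tri([(c,Z(183,432)),(s,S(354,102))]),'lip end +y',tri([(c,Z(178,345)),(s,S(409,140))]))
print('grip far end mid',tri([(c,Z(242,72)),(s,S(505,112))]),'hub',tri([(c,Z(505,80)),(s,S(352,340))]))
```

```text
top corners [555.93181553 229.05898932  12.        ] [361.19476781 206.07717949  12.        ] [ 400.96246111 -138.35926693   12.        ] len 196.08845283334242 346.72458097576845
yaw -1.455848017645256 -1.4533250992679327
scene [369.09063078 200.2219902   12.        ] [ 413.56693725 -144.48661187   12.        ] [ 610.38407667 -121.13416753   12.        ]
mouth [481.88799848  15.54783976] yaw -1.455848017645256 handle rest [643.16112355  57.3207871 ]
noseL [508.3653686   62.49154163  24.        ]
noseR [449.33682674  60.03219556  24.        ]
lipL [505.3480626 163.9860286  38.       ]
lipR [443.3201273  160.14328327  38.        ]
bolt [379.59324357 186.37120508   6.06101581] lip end -y [444.99224964 161.9497086   27.4366859 ] lip end +y [506.89607552 165.22241939  29.52038031]
grip far end mid [643.37998224 101.76634166 240.80785877] hub [663.44203391 -65.54492663 147.80989048]
```

Emit:
play_rows(
  translation=[
    [-0.4553, -0.3589, 0.061],
    [-0.4553, -0.3589, 0.061],
    [-0.4553, -0.3589, 0.061],
    [-0.4553, -0.3589, 0.061],
    [-0.4553, -0.3589, 0.061],
    [-0.4553, -0.3589, 0.061],
    [-0.4553, -0.3589, 0.061],
    [-0.4553, -0.3589, 0.061],
    [-0.4553, -0.3589, 0.061],
    [-0.4553, -0.3589, 0.061],
  ],
  rotation=[
    [0, 0, 1.215],
    [0, 0, 1.215],
    [0, 0, 1.215],
    [0, 0, 1.215],
    [0, 0, 1.215],
    [0, 0, 1.215],
    [0, 0, 1.215],
    [0, 0, 1.215],
    [0, 0, 1.215],
    [0, 0, 1.215],
  ],
  gripper=[-1, -1, -1, -1, -1, -1, -1, -1, -1, -1],
)

```text
time_s: 1.4
eef_pos: [482.9, 50.7, 169.6]
ee_rot: [-0.0, 0.666, 0.746, -0.0]
force: [-0.3, 0.1, -0.8]
grip_width: 1.001
grip_force: 0.0
```

Run:
```python
from h import *
c=cap('wrist','w1'); print(c['s']['eef_pos'],c['s']['ee_rot'],c['s']['joints'])
```

```text
[482.87516212  50.67114854 169.56868394] [-3.00532353e-04  6.66106029e-01  7.45856932e-01 -3.23618155e-04] [-1.37222597e-01  2.87309147e-01  1.70246628e+00 -2.20930961e-04
  1.15267713e+00 -2.49977487e-01]
```

View pics/w1.png

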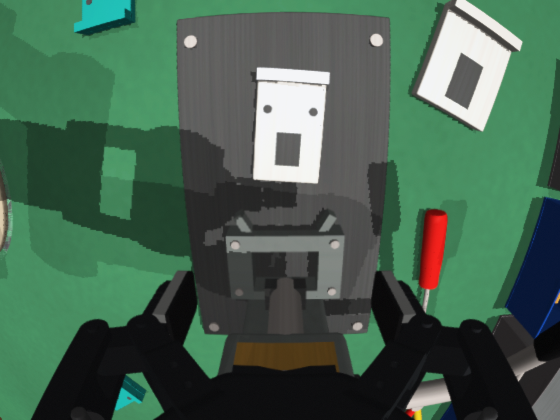

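The wrist view shows the whole table. Its bolts are at (190,42), (376,40), (213,327) and (357,326), and the slot block's front edge is at (225–345, 234) with flares at (238,215) and (333,215). The plate's nose is at (253–318, 181) and its lip at (256–329, 70–84).

Run:
```python
from h import *
c=load('w1'); im=c['pixels']; g=cv2.cvtColor(im,cv2.COLOR_RGB2GRAY)
# bolt centroids
pb=[]
for u,v in [(190,42),(376,40),(213,327),(357,326)]:
    w=g[v-9:v+10,u-9:u+10].astype(float); m=(w>np.median(w)+40); yy,xx=np.nonzero(m); pb.append((u-9+xx.mean(),v-9+yy.mean()))
P=[onz(c,p,15) for p in pb]; P=np.array(P)[:,:2]
print(np.round(pb,1),P.round(1).tolist())
a=P[3]-P[1]; b=P[2]-P[0]; d=P[1]-P[0]; e=P[3]-P[2]
print('lens',[np.linalg.norm(q).round(1) for q in (a,b,d,e)],'yaw',[np.arctan2(q[1],q[0]).round(4) for q in(a,b)],[np.arctan2(-q[0],q[1]).round(4) for q in (d,e)])
cen=P.mean(0); yaw=np.arctan2(*((a+b)[::-1])); print('cen',cen,yaw)
ex=np.array([np.cos(yaw),np.sin(yaw)]); ey=np.array([-ex[1],ex[0]])
M=cen+30*ex; print('mouth',M)
pr=lambda p:((p[:2]-M)@ex,(p[:2]-M)@ey)
for nm,uv,z in [('blkL',(225,235),40),('blkR',(345,233),40),('flL',(238,215),42),('flR',(333,215),42)]: print(nm,np.round(pr(onz(c,uv,z)),1))
# plate white mask
m=((im.min(2)>150)).astype(np.uint8); m[:, :240]=0; m[:,345:]=0; m[200:]=0; m[:60]=0
ct=max(cv2.findContours(m,0,2)[0],key=cv2.contourArea); ap=cv2.approxPolyDP(ct,3,True)[:,0]; print(ap.tolist())
# side edges below lip: fit lines rows 95..170
L=[];Rr=[]
for v in range(92,176,4):
    xs=np.nonzero(m[v])[0]; L.append(pr(onz(c,(xs.min()-.5,v),24))); Rr.append(pr(onz(c,(xs.max()+.5,v),24)))
L=np.array(L);Rr=np.array(Rr)
for q in(L,Rr): k=np.polyfit(q[:,0],q[:,1],1); print('edge slope',k, 'x',q[:,0].min(),q[:,0].max())
for uv in ap: print(uv,np.round(pr(onz(c,uv,24)),1),np.round(pr(onz(c,uv,38)),1))
```

```text
[[189.9  41.1]
 [376.2  39.6]
 [212.9 330.7]
 [357.2 326.1]] [[382.8, 184.2], [551.4, 204.4], [419.0, -129.2], [588.7, -103.0]]
lens [np.float64(309.7), np.float64(315.5), np.float64(169.8), np.float64(171.7)] yaw [np.float64(-1.4503), np.float64(-1.4558)] [np.float64(-1.4511), np.float64(-1.4176)]
cen [485.47605988  39.07696253] -1.4530992500224547
mouth [488.99882578   9.2845118 ]
blkL [ -7.3 -54.5]
blkR [-8.6 55.9]
flL [-27.6 -40.9]
flR [-27.1  43.6]
[[257, 67], [257, 79], [278, 81], [258, 82], [253, 178], [316, 183], [325, 85], [294, 82], [328, 83], [329, 72]]
edge slope [ -0.07071198 -32.4107914 ] x -134.30888427326138 -62.41854633591394
edge slope [-0.07001754 27.4029016 ] x -134.28347860647034 -62.10142778910265
[257  67] [-156.6  -22.6] [-155.1  -21.5]
[257  79] [-145.9  -22.7] [-144.9  -21.6]
[278  81] [-143.7   -4.6] [-142.8   -4.3]
[258  82] [-143.2  -21.9] [-142.3  -20.8]
[253 178] [-56.8 -28.1] [-60.2 -26.7]
[316 183] [-51.8  29.4] [-55.4  28. ]
[325  85] [-140.5   36.2] [-139.8   34.5]
[294  82] [-142.8    9.3] [-141.9    8.8]
[328  83] [-142.4   38.9] [-141.5   37. ]
[329  72] [-152.2   39.7] [-150.9   37.8]
```

Emit:
play_rows(
  translation=[
    [0.05, 0.004, 0.0],
    [0.1006, 0.0083, 0.0],
    [0.1006, 0.0083, 0.05],
    [0.1006, 0.0083, 0.1],
    [0.1006, 0.0083, 0.13],
    [0.1006, 0.0083, 0.145],
    [0.1006, 0.0083, 0.155],
    [0.1006, 0.0083, 0.155],
  ],
  rotation=[
    [0, 0, 0.0657],
    [0, 0, 0.0657],
    [0, 0, 0.0657],
    [0, 0, 0.0657],
    [0, 0, 0.0657],
    [0, 0, 0.0657],
    [0, 0, 0.0657],
    [0, 0, 0.0657],
  ],
  gripper=[-1, -1, -1, -1, -1, -1, -1, -1],
)

```text
time_s: 2.45
eef_pos: [478.4, 154.3, 15.6]
ee_rot: [0.0, 0.689, 0.725, 0.0]
force: [0.7, -0.6, -0.3]
grip_width: 1.0
grip_force: 0.0
```

Emit:
play_rows(
  translation=[
    [0, 0, 0],
    [0, 0, 0],
    [0, 0, 0],
    [0, 0, 0],
    [0, 0, 0],
    [0, 0, 0],
  ],
  rotation=[
    [0, 0, 0],
    [0, 0, 0],
    [0, 0, 0],
    [0, 0, 0],
    [0, 0, 0],
    [0, 0, 0],
  ],
  gripper=[0, 0.5, 1, 1, 1, 1],
  force=25,
)

```text
time_s: 3.2
eef_pos: [478.8, 154.1, 16.3]
ee_rot: [0.0, 0.689, 0.725, 0.001]
force: [-1.1, 0.8, 4.5]
grip_width: 0.691
grip_force: 26.9
```

Run:
```python
from h import *
c=cap('wrist','w2'); print(c['s']['eef_pos'],c['s']['ee_rot'],c['s']['grip_width']*85,c['s']['force'])
cap('top','t2')
# table edges check on w1
c=load('w1')
for uv in [(177,18),(390,17),(205,332),(365,333)]:
    p=onz(c,uv,12)[:2]; ex=np.array([.1195,-.9928]); ey=np.array([.9928,.1195]); d=p-[489.1,10.7]; print((d@ex).round(1),(d@ey).round(1))
```

```text
[478.78840128 154.13140904  16.26702084] [4.20194732e-04 6.89186045e-01 7.24584115e-01 5.27493641e-04] 58.767468325959776 [-1.0560045   0.77713051  4.53424982]
-210.2 -98.5
-209.6 99.9
136.0 -97.4
139.4 97.3
```

View pics/w2.png

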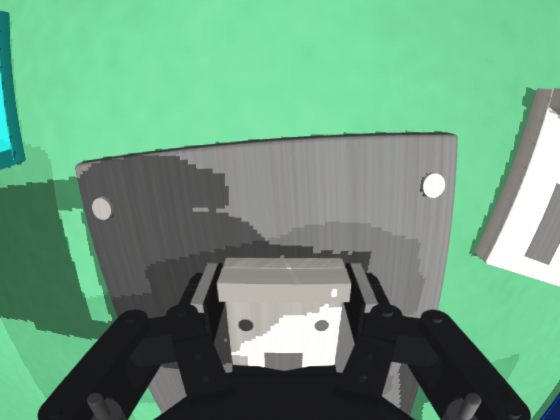

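The plate is held squarely between the pads (lip at (220–350, 258–300)). The table edges put the mouth about 6 mm nearer than the bolts suggested. Next I turn the plate onto the middle line.

Emit:
play_rows(
  translation=[
    [-0.006, -0.001, 0],
    [-0.013, -0.002, 0],
    [-0.02, -0.0035, 0],
    [-0.0262, -0.0045, 0],
    [-0.0262, -0.0045, 0],
    [-0.0262, -0.0045, 0],
  ],
  rotation=[
    [0, 0, -0.02],
    [0, 0, -0.04],
    [0, 0, -0.06],
    [0, 0, -0.0698],
    [0, 0, -0.0698],
    [0, 0, -0.0698],
  ],
  gripper=[1, 1, 1, 1, 1, 1],
)

```text
time_s: 4.05
eef_pos: [475.8, 127.4, 16.3]
ee_rot: [0.001, 0.663, 0.748, 0.001]
force: [-0.8, -0.7, 5.9]
grip_width: 0.692
grip_force: 27.0
```

Run:
```python
from h import *
s=ctrl.sense(); q=s['ee_rot']; print(s['eef_pos'],q,s['force'],s['joints'])
x=R.from_quat([q[1],q[2],q[3],q[0]]).as_matrix(); print('toolx yaw-pi',np.arctan2(x[1,0],x[0,0])-np.pi, 'z',x[:,2])
M=np.array([489.0,16.5]);ex=np.array([.1195,-.9928]);ey=np.array([.9928,.1195]);d=s['eef_pos'][:2]-M; print('press',d@ex,d@ey)
c=cap('top','t3'); cv2.imwrite('pics/t3z.png',cv2.resize(c['pixels'][165:265,200:350,::-1],None,fx=5,fy=5,interpolation=cv2.INTER_CUBIC))
```

```text
[475.80094231 127.43924954  16.27261673] [7.38752345e-04 6.63243210e-01 7.48403341e-01 5.81462663e-04] [-0.78523493 -0.6515174   5.85449809] [ 2.34226332e-02  5.33875152e-01  1.81798788e+00 -2.16606182e-04
  7.87855641e-01 -9.69322942e-02]
toolx yaw-pi -1.4502890658398713 z [ 1.87707177e-03 -1.09607754e-04 -9.99998232e-01]
press -111.7177743393147 0.1532158471610554
```

View pics/t3z.png

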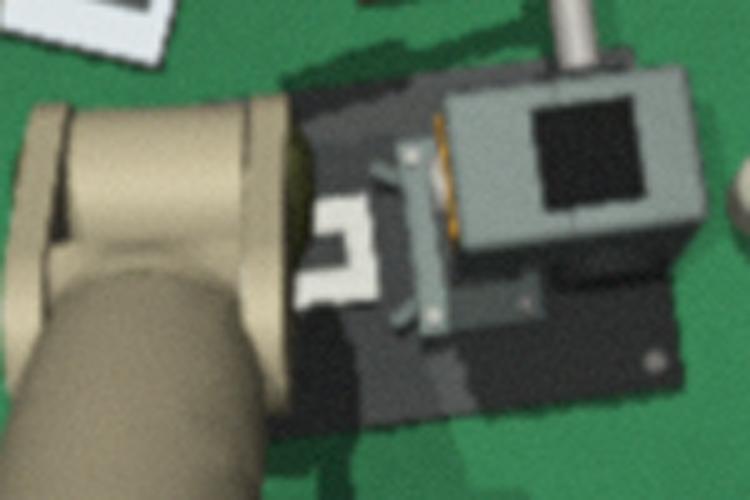

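The top crop shows the nose midpoint at (373,248). It lines up with the slot block's midline (corners (398,145) and (420,335)) to within about 1 mm, so I feed it in.

Emit:
play_rows(
  translation=[
    [-0.005, 0, 0],
    [-0.01, 0, 0],
    [-0.015, 0, 0],
    [-0.02, 0, 0],
    [-0.024, 0, 0],
    [-0.024, 0, 0],
  ],
  rotation=[
    [0, 0, 0],
    [0, 0, 0],
    [0, 0, 0],
    [0, 0, 0],
    [0, 0, 0],
    [0, 0, 0],
  ],
  gripper=[1, 1, 1, 1, 1, 1],
)

```text
time_s: 4.85
eef_pos: [478.6, 103.9, 16.3]
ee_rot: [0.0, 0.663, 0.748, 0.001]
force: [-1.5, 2.9, 7.3]
grip_width: 0.694
grip_force: 27.0
```

Emit:
play_rows(
  translation=[
    [-0.003, 0, 0],
    [-0.006, 0, 0],
    [-0.009, 0, 0],
    [-0.012, 0, 0],
    [-0.015, 0, 0],
    [-0.018, 0, 0],
    [-0.018, 0, 0],
  ],
  rotation=[
    [0, 0, 0],
    [0, 0, 0],
    [0, 0, 0],
    [0, 0, 0],
    [0, 0, 0],
    [0, 0, 0],
    [0, 0, 0],
  ],
  gripper=[1, 1, 1, 1, 1, 1, 1],
)

```text
time_s: 5.72
eef_pos: [480.7, 86.2, 16.2]
ee_rot: [0.0, 0.663, 0.748, 0.001]
force: [-1.1, 4.3, 7.4]
grip_width: 0.692
grip_force: 27.1
```

Emit:
play_rows(
  translation=[
    [-0.003, 0, 0],
    [-0.006, 0, 0],
    [-0.009, 0, 0],
    [-0.012, 0, 0],
    [-0.012, 0, 0],
  ],
  rotation=[
    [0, 0, 0],
    [0, 0, 0],
    [0, 0, 0],
    [0, 0, 0],
    [0, 0, 0],
  ],
  gripper=[1, 1, 1, 1, 1],
)

```text
time_s: 6.35
eef_pos: [482.1, 74.3, 16.3]
ee_rot: [0.0, 0.663, 0.748, 0.001]
force: [-2.2, 3.5, 6.7]
grip_width: 0.693
grip_force: 27.1
```

Run:
```python
from h import *
s=ctrl.sense(); print(s['eef_pos'],s['force'],s['joints'])
c=cap('scene','s4'); t=cap('top','t4'); 
a=cv2.resize(c['pixels'][135:255,225:365,::-1],(400,343),interpolation=cv2.INTER_CUBIC)
b=cv2.resize(t['pixels'][150:270,200:340,::-1],(400,343),interpolation=cv2.INTER_CUBIC)
cv2.imwrite('pics/st4.png',np.hstack([a,b]))
```

```text
[482.12180783  74.31788034  16.26052416] [-2.19846133  3.49633296  6.70825631] [-8.82220324e-02  5.26371221e-01  1.83210038e+00  1.15370264e-03
  7.81548338e-01 -2.09176687e-01]
```

View pics/st4.png

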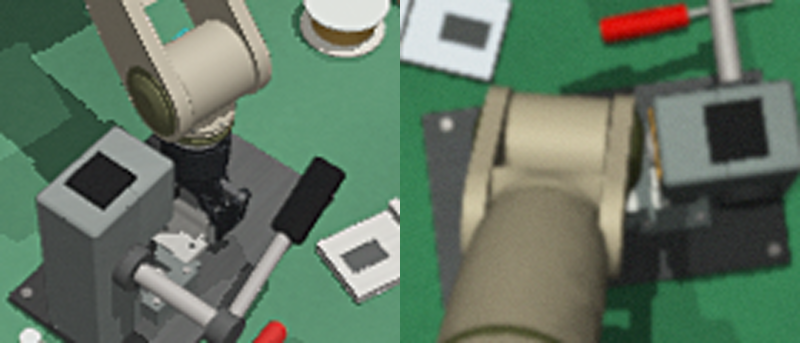

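The plate's nose is about 32 mm into the slot. The wrist is close to the head, so I'll release, back off, tilt the wrist away and push on the lip with two fingertips.

Emit:
play_rows(
  translation=[
    [0, 0, 0],
    [0, 0, 0],
    [0, 0, 0],
    [0.02, 0, 0],
    [0.04, 0, 0],
    [0.05, 0, 0],
    [0.05, 0, -0.003],
    [0.05, 0, -0.003],
    [0.05, 0, -0.003],
    [0.05, 0, -0.003],
  ],
  rotation=[
    [0, 0, 0],
    [0, 0, 0],
    [0, 0, 0],
    [0, 0, 0],
    [0, 0, 0],
    [0, 0, 0],
    [0, -0.15, 0],
    [0, -0.3, 0],
    [0, -0.3, 0],
    [0, -0.3, 0],
  ],
  gripper=[-1, -1, -1, -1, -1, -1, 0, 0, 0, 0],
)

```text
time_s: 7.7
eef_pos: [475.6, 123.5, 18.2]
ee_rot: [0.111, 0.656, 0.74, -0.099]
force: [0.4, -1.3, -0.1]
grip_width: 0.502
grip_force: 0.0
```

```bash
cat > st.py <<'E'
from h import *
s=ctrl.sense(); q=s['ee_rot']; m=R.from_quat([q[1],q[2],q[3],q[0]]).as_matrix()
M=np.array([489.0,16.5]);ex=np.array([.1195,-.9928]);ey=np.array([.9928,.1195]);d=s['eef_pos'][:2]-M
B=np.array([[*ex,0],[*ey,0],[0,0,1]])
print('t',s['time_s'],'press',np.round([d@ex,d@ey,s['eef_pos'][2]],1),'F press',np.round(B@s['force'],1),'grip',s['grip_width'],s['grip_force'],'\ntool axes in press\n',np.round(B@m,3).tolist(),'\nq',np.round(s['joints'],2))
E
python3 st.py; python3 -c "
from h import *
c=cap('wrist','w5')"
```

```text
t 7.7 press [-107.8   -0.5   18.2] F press [ 1.3  0.2 -0.1] grip 0.5015936981345596 0.0 
tool axes in press
 [[-0.956, -0.0, 0.293], [-0.0, 1.0, -0.001], [-0.293, -0.001, -0.956]] 
q [ 0.17  0.57  1.78 -0.4   0.85  0.33]
```

View pics/w5.png

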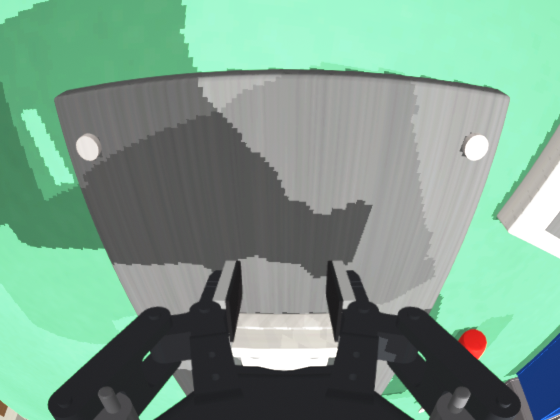

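The lip is ahead of the two half-open fingertips and centred between them at (240–330, 315–330). I push it forward.

Emit:
play_rows(
  translation=[
    [-0.0143, 0, 0.0044],
    [-0.0258, 0, 0.0079],
    [-0.0315, 0, 0.0097],
    [-0.0363, 0, 0.0111],
    [-0.0402, 0, 0.0123],
    [-0.043, 0, 0.0132],
    [-0.0459, 0, 0.0141],
    [-0.0478, 0, 0.0147],
    [-0.0478, 0, 0.0147],
  ],
  rotation=[
    [0, 0, 0],
    [0, 0, 0],
    [0, 0, 0],
    [0, 0, 0],
    [0, 0, 0],
    [0, 0, 0],
    [0, 0, 0],
    [0, 0, 0],
    [0, 0, 0],
  ],
  gripper=[0, 0, 0, 0, 0, 0, 0, 0, 0],
)

```text
time_s: 8.88
eef_pos: [481.6, 73.9, 18.4]
ee_rot: [0.112, 0.656, 0.74, -0.099]
force: [-1.9, 3.0, 1.0]
grip_width: 0.499
grip_force: 1.0
```

```bash
python3 st.py
```

```text
t 8.875 press [-57.9  -0.5  18.4] F press [-3.2 -1.6  1. ] grip 0.4990334224165799 0.9712584083899856 
tool axes in press
 [[-0.955, -0.0, 0.296], [-0.0, 1.0, -0.0], [-0.296, -0.0, -0.955]] 
q [ 0.07  0.56  1.81 -0.42  0.8   0.25]
```

Emit:
play_rows(
  translation=[
    [-0.0015, 0, 0.0005],
    [-0.003, 0, 0.0009],
    [-0.0045, 0, 0.0014],
    [-0.006, 0, 0.0018],
    [-0.006, 0, 0.0018],
  ],
  rotation=[
    [0, 0, 0],
    [0, 0, 0],
    [0, 0, 0],
    [0, 0, 0],
    [0, 0, 0],
  ],
  gripper=[0, 0, 0, 0, 0],
)

```text
time_s: 9.5
eef_pos: [482.4, 67.6, 18.4]
ee_rot: [0.112, 0.656, 0.74, -0.099]
force: [-0.7, 1.9, 0.8]
grip_width: 0.498
grip_force: 1.1
```

```bash
python3 st.py
```

```text
t 9.5 press [-51.6  -0.5  18.4] F press [-2.  -0.4  0.8] grip 0.49785228429810485 1.0500516230240464 
tool axes in press
 [[-0.955, -0.0, 0.296], [-0.0, 1.0, -0.0], [-0.296, -0.0, -0.955]] 
q [ 0.06  0.55  1.81 -0.42  0.8   0.24]
```

Emit:
play_rows(
  translation=[
    [-0.0015, 0, 0.0005],
    [-0.003, 0, 0.0009],
    [-0.0043, 0, 0.0013],
    [-0.0043, 0, 0.0013],
  ],
  rotation=[
    [0, 0, 0],
    [0, 0, 0],
    [0, 0, 0],
    [0, 0, 0],
  ],
  gripper=[0, 0, 0, 0],
)

```text
time_s: 10.0
eef_pos: [482.8, 64.0, 18.4]
ee_rot: [0.111, 0.656, 0.74, -0.099]
force: [-3.1, 8.9, 2.1]
grip_width: 0.499
grip_force: 4.8
```

```bash
python3 st.py
```

```text
t 10.0 press [-47.9  -0.5  18.4] F press [-9.2 -2.   2.1] grip 0.49930604012997665 4.786440990865231 
tool axes in press
 [[-0.956, -0.0, 0.294], [0.0, 1.0, 0.0], [-0.294, 0.0, -0.956]] 
q [ 0.05  0.55  1.82 -0.42  0.79  0.23]
```

Emit:
play_rows(
  translation=[
    [-0.001, 0, 0.0003],
    [-0.002, 0, 0.0006],
    [-0.002, 0, 0.0006],
  ],
  rotation=[
    [0, 0, 0],
    [0, 0, 0],
    [0, 0, 0],
  ],
  gripper=[0, 0, 0],
)

```text
time_s: 10.38
eef_pos: [482.8, 63.7, 18.4]
ee_rot: [0.111, 0.656, 0.74, -0.097]
force: [-5.1, 23.2, 3.6]
grip_width: 0.503
grip_force: 11.9
```

```bash
python3 st.py
```

```text
t 10.375 press [-47.6  -0.5  18.4] F press [-23.6  -2.3   3.6] grip 0.5029398874097866 11.87217302620411 
tool axes in press
 [[-0.956, 0.0, 0.292], [0.0, 1.0, 0.001], [-0.292, 0.001, -0.956]] 
q [ 0.04  0.55  1.82 -0.42  0.79  0.23]
```

The plate has hit something solid (24 N with almost no travel), so it should be home. I back off, rise and check from close by.

Emit:
play_rows(
  translation=[
    [0.02, 0, -0.006],
    [0.0478, 0, -0.0146],
    [0.036, 0, -0.055],
    [0.02, 0, -0.11],
    [0.004, 0, -0.158],
    [0.004, 0, -0.158],
    [0.004, 0, -0.158],
  ],
  rotation=[
    [0, 0, 0],
    [0, 0, 0],
    [0, 0.1, 0],
    [0, 0.25, 0],
    [0, 0.296, 0],
    [0, 0.296, 0],
    [0, 0.296, 0],
  ],
  gripper=[0, 0, 0, 0, 0, 0, 0],
)

```text
time_s: 11.25
eef_pos: [476.7, 111.2, 167.4]
ee_rot: [0.001, 0.663, 0.748, -0.002]
force: [-0.1, -0.5, -1.0]
grip_width: 0.499
grip_force: 0.0
```

```bash
python3 st.py
python3 - <<'E'
from h import *
c=cap('wrist','w6'); cv2.imwrite('pics/w6z.png',cv2.resize(c['pixels'][150:350,180:400,::-1],None,fx=3,fy=3,interpolation=cv2.INTER_CUBIC))
cap('top','t6');cap('scene','s6')
E
```

```text
t 11.25 press [-95.4  -0.9 167.4] F press [ 0.5 -0.1 -1. ] grip 0.49906249455493834 0.0 
tool axes in press
 [[-1.0, -0.0, 0.005], [-0.0, 1.0, -0.001], [-0.005, -0.001, -1.0]] 
q [-0.01  0.3   1.69 -0.01  1.15 -0.13]
```

View pics/w6z.png

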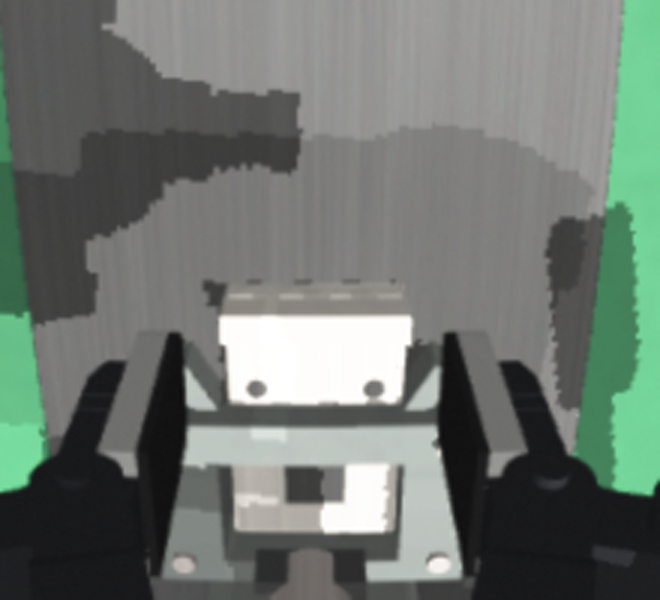

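Through the block's window the plate's nose is at (235–395, 530) in the crop. The lip's rear top edge is at (220–412, 315) and the block's front edge is at row about 425.

Run:
```python
from h import *
c=load('w6'); M=np.array([489.0,16.5]);ex=np.array([.1195,-.9928]);ey=np.array([.9928,.1195])
pr=lambda uv,z:[round(float((onz(c,uv,z)[:2]-M)@e),1) for e in(ex,ey)]
Z=lambda u,v:(180+(u+.5)/3-.5,150+(v+.5)/3-.5)
for nm,p,z in [('lipL top',(220,315),38),('lipR top',(412,315),38),('rear bottom L',(229,284),12),('rear bot R',(406,282),12),('blk front top',(185,428),40),('blk front',(440,425),40),('noseL',(235,531),24),('noseR',(395,531),24),('win far edge',(310,558),40)]: print(nm,pr(Z(*p),z))
# handle grip: triangulate with top & scene dark mask later
```

```text
lipL top [-40.0, -28.7]
lipR top [-39.9, 31.3]
rear bottom L [-38.4, -28.0]
rear bot R [-39.1, 31.7]
blk front top [1.6, -42.1]
blk front [0.4, 42.3]
noseL [59.4, -28.9]
noseR [59.4, 31.0]
win far edge [58.6, -0.8]
```

The plate is home: lip rear at x = −40 mm, nose at 59.4 mm, and square. Next is the lever, so I close the fingers and go above the handle with the tool square to its face.

Emit:
play_rows(
  translation=[
    [0, 0, -0.06],
    [0, 0, -0.12],
    [-0.02, 0.05, -0.13],
    [-0.05, 0.1, -0.13],
    [-0.08, 0.15, -0.13],
    [-0.093, 0.167, -0.13],
    [-0.093, 0.167, -0.12],
    [-0.093, 0.167, -0.105],
    [-0.093, 0.167, -0.105],
    [-0.093, 0.167, -0.105],
  ],
  rotation=[
    [0, 0, 0],
    [0, 0, 0],
    [0, 0.1, 0],
    [0, 0.25, 0],
    [0, 0.4, 0],
    [0, 0.545, 0],
    [0, 0.545, 0],
    [0, 0.545, 0],
    [0, 0.545, 0],
    [0, 0.545, 0],
  ],
  gripper=[1, 1, 1, 1, 1, 1, 1, 1, 1, 1],
  force=40,
)

```text
time_s: 12.65
eef_pos: [653.7, 40.6, 274.6]
ee_rot: [-0.199, 0.639, 0.722, 0.177]
force: [-0.1, 0.3, -0.6]
grip_width: -0.003
grip_force: 0.0
```

```bash
python3 st.py
python3 - <<'E'
from h import *
c=cap('wrist','w7'); s=cap('scene','s7')
a=cv2.resize(s['pixels'][100:240,240:400,::-1],(400,350),interpolation=cv2.INTER_CUBIC)
b=cv2.resize(c['pixels'][:,:,::-1],(400,300),interpolation=cv2.INTER_AREA); b=np.vstack([b,np.zeros((50,400,3),np.uint8)])
cv2.imwrite('pics/sw7.png',np.hstack([a,b]))
E
```

```text
t 12.65 press [ -4.2 166.4 274.6] F press [-0.3 -0.  -0.6] grip -0.003059787269130095 0.0 
tool axes in press
 [[-0.858, -0.002, -0.514], [-0.002, 1.0, 0.0], [0.514, 0.001, -0.858]] 
q [-0.31  0.66  0.95  0.5   1.75 -0.39]
```

View pics/sw7.png

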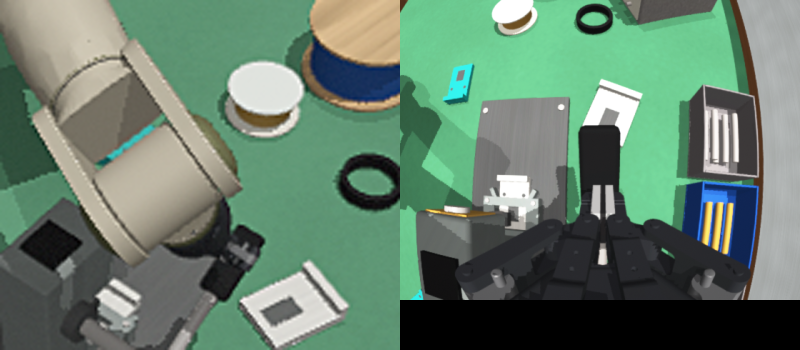

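The closed fingers stand centred over the black grip in both views. In the wrist half, the grip is at (580–620, 125–220) and the fingers at x ≈ 602. I approach along the tool axis to contact.

Emit:
play_rows(
  translation=[
    [0, 0, 0.02],
    [0, 0, 0.034],
    [0, 0, 0.038],
    [0, 0, 0.041],
    [0, 0, 0.043],
    [0, 0, 0.045],
    [0, 0, 0.045],
  ],
  rotation=[
    [0, 0, 0],
    [0, 0, 0],
    [0, 0, 0],
    [0, 0, 0],
    [0, 0, 0],
    [0, 0, 0],
    [0, 0, 0],
  ],
  gripper=[1, 1, 1, 1, 1, 1, 1],
)

```text
time_s: 13.62
eef_pos: [651.4, 62.5, 235.6]
ee_rot: [-0.2, 0.639, 0.721, 0.178]
force: [0.2, -0.8, 4.2]
grip_width: 0.0
grip_force: 1.9
```

```bash
python3 st.py
cat > arc.py <<'E'
import numpy as np,sys,json
# usage: arc.py lever0 h0 r  then list of lever:h
l0,h0,r=map(float,sys.argv[1:4])
def P(l,h):
    f=.55-l; a=np.array([-np.cos(f),np.sin(f)]); n=np.array([np.sin(f),np.cos(f)]); return r*a+h*n,a,n
p0,a0,n0=P(l0,h0); T=[];Q=[]
for s in sys.argv[4:]:
    l,h=map(float,s.split(':')); d=P(l,h)[0]-p0; T.append([round(d@a0/1000,4),0,round(-d@n0/1000,4)]); Q.append([0,round(l0-l,3),0])
print(json.dumps(T));print(json.dumps(Q))
E
python3 arc.py 0 0 154 .05:8 .1:8 .15:8 .2:8 .25:8 .3:8 .35:8 .4:8 .4:8 | sed 's/^/A /'; python3 arc.py 0 9 154 .05:9 .1:9 .15:9 .2:9 .25:9 .3:9 .35:9 .4:9 .4:9
```

```text
t 13.625 press [-26.3 166.7 235.6] F press [0.9 0.1 4.2] grip 7.552237341134508e-05 1.9415234102052636 
tool axes in press
 [[-0.857, -0.0, -0.515], [-0.001, 1.0, 0.001], [0.515, 0.001, -0.857]] 
q [-0.28  0.67  1.04  0.5   1.65 -0.41]
A [[0.0002, 0, -0.0003], [0.0, 0, 0.0074], [-0.0005, 0, 0.0151], [-0.0015, 0, 0.0228], [-0.0028, 0, 0.0303], [-0.0045, 0, 0.0379], [-0.0066, 0, 0.0453], [-0.009, 0, 0.0526], [-0.009, 0, 0.0526]]
A [[0, -0.05, 0], [0, -0.1, 0], [0, -0.15, 0], [0, -0.2, 0], [0, -0.25, 0], [0, -0.3, 0], [0, -0.35, 0], [0, -0.4, 0], [0, -0.4, 0]]
[[0.0003, 0, 0.0077], [0.0001, 0, 0.0154], [-0.0004, 0, 0.0231], [-0.0013, 0, 0.0308], [-0.0026, 0, 0.0384], [-0.0042, 0, 0.0459], [-0.0063, 0, 0.0534], [-0.0087, 0, 0.0607], [-0.0087, 0, 0.0607]]
[[0, -0.05, 0], [0, -0.1, 0], [0, -0.15, 0], [0, -0.2, 0], [0, -0.25, 0], [0, -0.3, 0], [0, -0.35, 0], [0, -0.4, 0], [0, -0.4, 0]]
```

Emit:
play_rows(
  translation=[
    [0.0003, 0, 0.0077],
    [0.0001, 0, 0.0154],
    [-0.0004, 0, 0.0231],
    [-0.0013, 0, 0.0308],
    [-0.0026, 0, 0.0384],
    [-0.0042, 0, 0.0459],
    [-0.0063, 0, 0.0534],
    [-0.0087, 0, 0.0607],
    [-0.0087, 0, 0.0607],
  ],
  rotation=[
    [0, -0.05, 0],
    [0, -0.1, 0],
    [0, -0.15, 0],
    [0, -0.2, 0],
    [0, -0.25, 0],
    [0, -0.3, 0],
    [0, -0.35, 0],
    [0, -0.4, 0],
    [0, -0.4, 0],
  ],
  gripper=[1, 1, 1, 1, 1, 1, 1, 1, 1],
)

```text
time_s: 14.75
eef_pos: [648.5, 86.1, 178.9]
ee_rot: [-0.052, 0.662, 0.747, 0.047]
force: [-1.6, -2.7, 5.6]
grip_width: -0.001
grip_force: 2.9
```

```bash
cat >> st.py <<'E'
v=np.array([d@ex-100,s['eef_pos'][2]-150]); rr=np.hypot(*v); print('r',rr,'lever est',.55-(np.arctan2(v[1],-v[0])-np.arcsin(9/rr)),'tool phi',np.arctan2(-(B@m)[0,2],-(B@m)[2,2]))
E
python3 st.py
```

```text
t 14.75 press [-50.  166.7 178.9] F press [ 2.4 -1.9  5.6] grip -0.0006094064919310983 2.8879631840391085 
tool axes in press
 [[-0.99, -0.001, -0.139], [-0.001, 1.0, 0.001], [0.139, 0.001, -0.99]] 
q [-0.1   0.64  1.14  0.14  1.39 -0.25]
r 152.7648479803302 lever est 0.41855681322802724 tool phi 0.13980566063805783
```

Emit:
play_rows(
  translation=[
    [0.0003, 0, 0.0077],
    [0.0001, 0, 0.0154],
    [-0.0004, 0, 0.0231],
    [-0.0013, 0, 0.0308],
    [-0.0026, 0, 0.0384],
    [-0.0042, 0, 0.0459],
    [-0.0063, 0, 0.0534],
    [-0.0087, 0, 0.0607],
    [-0.0087, 0, 0.0607],
  ],
  rotation=[
    [0, -0.05, 0],
    [0, -0.1, 0],
    [0, -0.15, 0],
    [0, -0.2, 0],
    [0, -0.25, 0],
    [0, -0.3, 0],
    [0, -0.35, 0],
    [0, -0.4, 0],
    [0, -0.4, 0],
  ],
  gripper=[1, 1, 1, 1, 1, 1, 1, 1, 1],
)

```text
time_s: 15.88
eef_pos: [648.6, 86.0, 117.9]
ee_rot: [0.097, 0.658, 0.742, -0.086]
force: [-2.0, -0.9, 8.5]
grip_width: -0.001
grip_force: 4.1
```

```bash
python3 st.py; python3 arc.py .8 9 154 .84:9 .88:9 .92:9 .95:9 .98:9 1.0:9 1.0:8 1.0:8
```

```text
t 15.875 press [-49.9 166.8 117.9] F press [ 0.6 -2.1  8.5] grip -0.0012728663559285354 4.0843987197149545 
tool axes in press
 [[-0.966, -0.0, 0.257], [-0.0, 1.0, 0.0], [-0.257, 0.0, -0.966]] 
q [ 0.05  0.71  1.2  -0.28  1.23  0.03]
r 153.30026301761578 lever est 0.8197825052183216 tool phi -0.25973743930140925
[[0.0002, 0, 0.0062], [0.0002, 0, 0.0123], [-0.0, 0, 0.0185], [-0.0004, 0, 0.0231], [-0.0009, 0, 0.0277], [-0.0013, 0, 0.0308], [-0.0015, 0, 0.0318], [-0.0015, 0, 0.0318]]
[[0, -0.04, 0], [0, -0.08, 0], [0, -0.12, 0], [0, -0.15, 0], [0, -0.18, 0], [0, -0.2, 0], [0, -0.2, 0], [0, -0.2, 0]]
```

Emit:
play_rows(
  translation=[
    [0.0002, 0, 0.0062],
    [0.0002, 0, 0.0123],
    [0, 0, 0.0185],
    [-0.0004, 0, 0.0231],
    [-0.0009, 0, 0.0277],
    [-0.0013, 0, 0.0308],
    [-0.0013, 0, 0.0308],
  ],
  rotation=[
    [0, -0.04, 0],
    [0, -0.08, 0],
    [0, -0.12, 0],
    [0, -0.15, 0],
    [0, -0.18, 0],
    [0, -0.2, 0],
    [0, -0.2, 0],
  ],
  gripper=[1, 1, 1, 1, 1, 1, 1],
)

```text
time_s: 16.75
eef_pos: [649.9, 77.5, 91.0]
ee_rot: [0.171, 0.646, 0.728, -0.15]
force: [-8.2, 5.3, 20.2]
grip_width: -0.002
grip_force: 10.7
```

```bash
python3 st.py
```

```text
t 16.75 press [-41.3 167.   91. ] F press [-6.2 -7.5 20.2] grip -0.001940292533523882 10.65427327528596 
tool axes in press
 [[-0.896, 0.0, 0.444], [0.001, 1.0, 0.002], [-0.444, 0.002, -0.896]] 
q [ 0.11  0.77  1.22 -0.5   1.2   0.19]
r 153.15263986411054 lever est 1.0039666935330425 tool phi -0.459841451175734
```

Emit:
play_rows(
  translation=[
    [0, 0, 0.0007],
    [0, 0, 0.0014],
    [0, 0, 0.0014],
  ],
  rotation=[
    [0, 0, 0],
    [0, 0, 0],
    [0, 0, 0],
  ],
  gripper=[1, 1, 1],
)

```text
time_s: 17.12
eef_pos: [650.0, 77.4, 90.8]
ee_rot: [0.171, 0.647, 0.728, -0.15]
force: [-11.1, 7.2, 26.6]
grip_width: 0.002
grip_force: 14.4
```

```bash
python3 st.py; python3 arc.py 1.02 9 154 1.01:8 .98:8.5 .95:9 .92:9 .89:9 .86:9 .83:9 .80:9 .77:9 .74:9; python3 arc.py .74 9 154 .71:9 .68:9 .65:9 .62:9 .59:9 .56:9 .53:9 .50:9 .47:9 .44:9
```

```text
t 17.125 press [-41.2 167.1  90.8] F press [ -8.5 -10.2  26.6] grip 0.0016245093037876577 14.414568862557644 
tool axes in press
 [[-0.896, 0.0, 0.443], [0.002, 1.0, 0.003], [-0.443, 0.003, -0.896]] 
q [ 0.11  0.77  1.22 -0.5   1.19  0.19]
r 153.1415021702497 lever est 1.005544180709435 tool phi -0.45910273937212154
[[-0.0001, 0, -0.0005], [-0.0005, 0, -0.0057], [-0.001, 0, -0.0107], [-0.0017, 0, -0.0153], [-0.0025, 0, -0.0199], [-0.0034, 0, -0.0244], [-0.0045, 0, -0.0289], [-0.0057, 0, -0.0334], [-0.007, 0, -0.0378], [-0.0085, 0, -0.0422]]
[[0, 0.01, 0], [0, 0.04, 0], [0, 0.07, 0], [0, 0.1, 0], [0, 0.13, 0], [0, 0.16, 0], [0, 0.19, 0], [0, 0.22, 0], [0, 0.25, 0], [0, 0.28, 0]]
[[-0.0003, 0, -0.0046], [-0.0008, 0, -0.0092], [-0.0014, 0, -0.0138], [-0.0022, 0, -0.0184], [-0.0031, 0, -0.0229], [-0.0041, 0, -0.0274], [-0.0053, 0, -0.0319], [-0.0066, 0, -0.0363], [-0.008, 0, -0.0408], [-0.0095, 0, -0.0451]]
[[0, 0.03, 0], [0, 0.06, 0], [0, 0.09, 0], [0, 0.12, 0], [0, 0.15, 0], [0, 0.18, 0], [0, 0.21, 0], [0, 0.24, 0], [0, 0.27, 0], [0, 0.3, 0]]
```

The lever is on its end stop (26.6 N with no further travel). Now I ease it back up slowly.

Emit:
play_rows(
  translation=[
    [-0.0001, 0, -0.0005],
    [-0.0003, 0, -0.0025],
    [-0.0006, 0, -0.006],
    [-0.0012, 0, -0.0107],
    [-0.0018, 0, -0.0153],
    [-0.0026, 0, -0.0199],
    [-0.0035, 0, -0.0244],
    [-0.0045, 0, -0.0289],
    [-0.0057, 0, -0.0334],
    [-0.007, 0, -0.0378],
  ],
  rotation=[
    [0, 0.005, 0],
    [0, 0.02, 0],
    [0, 0.04, 0],
    [0, 0.07, 0],
    [0, 0.1, 0],
    [0, 0.13, 0],
    [0, 0.16, 0],
    [0, 0.19, 0],
    [0, 0.22, 0],
    [0, 0.25, 0],
  ],
  gripper=[1, 1, 1, 1, 1, 1, 1, 1, 1, 1],
)

```text
time_s: 18.38
eef_pos: [648.6, 87.1, 124.8]
ee_rot: [0.078, 0.66, 0.744, -0.068]
force: [-2.4, 1.9, 7.0]
grip_width: 0.002
grip_force: 4.0
```

```bash
python3 st.py
```

```text
t 18.375 press [-51.  166.9 124.8] F press [-2.1 -2.1  7. ] grip 0.001502449944460802 3.975138938985765 
tool axes in press
 [[-0.979, -0.0, 0.205], [0.0, 1.0, 0.001], [-0.205, 0.001, -0.979]] 
q [ 0.04  0.7   1.2  -0.22  1.24 -0.01]
r 153.09360319661675 lever est 0.7739061709340689 tool phi -0.20678055512839166
```

Emit:
play_rows(
  translation=[
    [-0.0003, 0, -0.0046],
    [-0.0008, 0, -0.0092],
    [-0.0014, 0, -0.0138],
    [-0.0022, 0, -0.0184],
    [-0.0031, 0, -0.0229],
    [-0.0041, 0, -0.0274],
    [-0.0053, 0, -0.0319],
    [-0.0066, 0, -0.0363],
    [-0.008, 0, -0.0408],
    [-0.0095, 0, -0.0451],
  ],
  rotation=[
    [0, 0.03, 0],
    [0, 0.06, 0],
    [0, 0.09, 0],
    [0, 0.12, 0],
    [0, 0.15, 0],
    [0, 0.18, 0],
    [0, 0.21, 0],
    [0, 0.24, 0],
    [0, 0.27, 0],
    [0, 0.3, 0],
  ],
  gripper=[1, 1, 1, 1, 1, 1, 1, 1, 1, 1],
)

```text
time_s: 19.62
eef_pos: [648.5, 87.7, 170.8]
ee_rot: [-0.035, 0.663, 0.748, 0.032]
force: [-1.6, 2.5, 7.0]
grip_width: 0.001
grip_force: 3.2
```

```bash
python3 st.py
```

```text
t 19.625 press [-51.6 166.9 170.8] F press [-2.7 -1.3  7. ] grip 0.0012967349205810592 3.1650099135003984 
tool axes in press
 [[-0.995, -0.001, -0.094], [-0.001, 1.0, 0.001], [0.094, 0.002, -0.996]] 
q [-0.08  0.65  1.15  0.1   1.37 -0.22]
r 153.07427845869583 lever est 0.4722893475595784 tool phi 0.0946069558627115
```

Contact has held throughout. I continue with the same step.

Emit:
play_rows(
  translation=[
    [-0.0003, 0, -0.0046],
    [-0.0008, 0, -0.0092],
    [-0.0014, 0, -0.0138],
    [-0.0022, 0, -0.0184],
    [-0.0031, 0, -0.0229],
    [-0.0041, 0, -0.0274],
    [-0.0053, 0, -0.0319],
    [-0.0066, 0, -0.0363],
    [-0.008, 0, -0.0408],
    [-0.0095, 0, -0.0451],
  ],
  rotation=[
    [0, 0.03, 0],
    [0, 0.06, 0],
    [0, 0.09, 0],
    [0, 0.12, 0],
    [0, 0.15, 0],
    [0, 0.18, 0],
    [0, 0.21, 0],
    [0, 0.24, 0],
    [0, 0.27, 0],
    [0, 0.3, 0],
  ],
  gripper=[1, 1, 1, 1, 1, 1, 1, 1, 1, 1],
)

```text
time_s: 20.88
eef_pos: [650.2, 74.0, 214.9]
ee_rot: [-0.146, 0.65, 0.734, 0.131]
force: [-0.1, 0.7, 6.2]
grip_width: -0.003
grip_force: 2.3
```

```bash
python3 st.py;  python3 arc.py .17 9 153 .15:9 .13:9 .11:9 .09:9 .07:9 .05:9 .035:9 .02:9 .01:9 0:9
```

```text
t 20.875 press [-37.9 166.9 214.9] F press [-0.7 -0.   6.2] grip -0.002953589915367497 2.3299254721496254 
tool axes in press
 [[-0.923, -0.001, -0.385], [-0.001, 1.0, 0.001], [0.385, 0.002, -0.923]] 
q [-0.21  0.65  1.08  0.37  1.55 -0.37]
r 152.38938624185732 lever est 0.1690536562498956 tool phi 0.3946871634293692
[[-0.0002, 0, -0.0031], [-0.0005, 0, -0.0061], [-0.0008, 0, -0.0092], [-0.0012, 0, -0.0122], [-0.0017, 0, -0.0152], [-0.0022, 0, -0.0183], [-0.0026, 0, -0.0205], [-0.0031, 0, -0.0228], [-0.0034, 0, -0.0243], [-0.0037, 0, -0.0258]]
[[0, 0.02, 0], [0, 0.04, 0], [0, 0.06, 0], [0, 0.08, 0], [0, 0.1, 0], [0, 0.12, 0], [0, 0.135, 0], [0, 0.15, 0], [0, 0.16, 0], [0, 0.17, 0]]
```

Emit:
play_rows(
  translation=[
    [-0.0002, 0, -0.0031],
    [-0.0005, 0, -0.0061],
    [-0.0008, 0, -0.0092],
    [-0.0012, 0, -0.0122],
    [-0.0017, 0, -0.0152],
    [-0.0022, 0, -0.0183],
    [-0.0026, 0, -0.0205],
    [-0.0031, 0, -0.0228],
    [-0.0034, 0, -0.0243],
    [-0.0037, 0, -0.0258],
  ],
  rotation=[
    [0, 0.02, 0],
    [0, 0.04, 0],
    [0, 0.06, 0],
    [0, 0.08, 0],
    [0, 0.1, 0],
    [0, 0.12, 0],
    [0, 0.135, 0],
    [0, 0.15, 0],
    [0, 0.16, 0],
    [0, 0.17, 0],
  ],
  gripper=[1, 1, 1, 1, 1, 1, 1, 1, 1, 1],
)

```text
time_s: 22.12
eef_pos: [651.8, 60.5, 237.0]
ee_rot: [-0.207, 0.637, 0.719, 0.185]
force: [0.0, 0.7, 4.4]
grip_width: 0.001
grip_force: 1.9
```

```bash
python3 st.py
```

```text
t 22.125 press [-24.2 166.9 237. ] F press [-0.7  0.1  4.4] grip 0.0005605482464391975 1.944111559423618 
tool axes in press
 [[-0.846, -0.0, -0.534], [-0.001, 1.0, 0.001], [0.534, 0.002, -0.846]] 
q [-0.29  0.67  1.03  0.52  1.66 -0.42]
r 151.60894810631174 lever est -0.0013946293757806094 tool phi 0.5631253448434157
```

Emit:
play_rows(
  translation=[
    [0, 0, -0.0007],
    [0, 0, -0.0014],
    [0, 0, -0.0021],
    [0, 0, -0.0028],
    [0, 0, -0.0035],
    [0, 0, -0.0042],
    [0, 0, -0.0049],
    [0, 0, -0.0056],
    [0, 0, -0.0063],
    [0, 0, -0.007],
  ],
  rotation=[
    [0, 0, 0],
    [0, 0, 0],
    [0, 0, 0],
    [0, 0, 0],
    [0, 0, 0],
    [0, 0, 0],
    [0, 0, 0],
    [0, 0, 0],
    [0, 0, 0],
    [0, 0, 0],
  ],
  gripper=[1, 1, 1, 1, 1, 1, 1, 1, 1, 1],
)

```text
time_s: 23.38
eef_pos: [652.0, 56.5, 242.0]
ee_rot: [-0.207, 0.637, 0.719, 0.184]
force: [0.3, -0.2, 0.2]
grip_width: 0.003
grip_force: 0.0
```

```bash
python3 st.py
```

```text
t 23.375 press [-20.3 166.6 242. ] F press [0.2 0.3 0.2] grip 0.003107001619941907 0.0 
tool axes in press
 [[-0.847, -0.0, -0.532], [-0.0, 1.0, -0.0], [0.532, -0.0, -0.847]] 
q [-0.29  0.67  1.02  0.51  1.68 -0.41]
r 151.4548171346277 lever est -0.043734168271485796 tool phi 0.5609755752869563
```

The lever is at rest and the contact force is zero. I back well off and check the plate and lever against the earlier pictures.

Emit:
play_rows(
  translation=[
    [0, 0, -0.03],
    [0, 0, -0.08],
    [0.05, 0, -0.11],
    [0.1, 0, -0.12],
    [0.14, 0, -0.12],
    [0.14, 0, -0.12],
    [0.14, 0, -0.12],
  ],
  rotation=[
    [0, 0, 0],
    [0, 0, 0],
    [0, -0.15, 0],
    [0, -0.3, 0],
    [0, -0.45, 0],
    [0, -0.56, 0],
    [0, -0.56, 0],
  ],
  gripper=[1, 1, 1, 1, 1, 1, 1],
)

```text
time_s: 24.25
eef_pos: [645.1, 112.7, 418.2]
ee_rot: [-0.001, 0.662, 0.749, 0.001]
force: [-0.2, 0.2, -0.6]
grip_width: -0.0
grip_force: 0.0
```

```bash
python3 st.py
python3 - <<'E'
from h import *
c=cap('top','t9'); s=cap('scene','s9'); w=cap('wrist','w9')
a=cv2.resize(s['pixels'][165:285,215:385,::-1],(396,280),interpolation=cv2.INTER_CUBIC); a0=cv2.resize(load('scene0')['pixels'][165:285,215:385,::-1],(396,280),interpolation=cv2.INTER_CUBIC)
b=cv2.resize(w['pixels'][:,:,::-1],(396,280),interpolation=cv2.INTER_AREA); t=cv2.resize(c['pixels'][120:265,185:375,::-1],(396,280),interpolation=cv2.INTER_CUBIC)
cv2.imwrite('pics/fin.png',np.vstack([np.hstack([a0,a]),np.hstack([t,b])]))
E
```

```text
t 24.25 press [-76.8 166.5 418.2] F press [-0.2 -0.1 -0.6] grip -1.049629575295602e-05 0.0 
tool axes in press
 [[-1.0, -0.003, -0.002], [-0.003, 1.0, 0.0], [0.002, 0.0, -1.0]] 
q [-0.01  0.65  0.52  0.    1.98 -0.13]
r 321.2659322145188 lever est -0.40999734718563274 tool phi 0.0018562352816099716
```

View pics/fin.png

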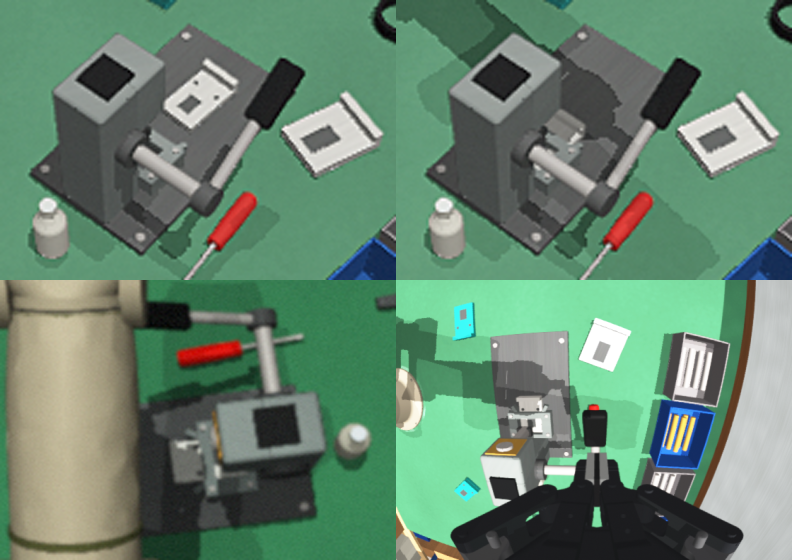

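The before and after scene views (top row) match: the lever is back at rest, and the driver, spare plate and oil are unmoved. The plate sits in the slot, with its lip at (565,128). I'm handing in.

```bash
python3 -c "
from rig import ctrl
print(ctrl.finish_job())"
```

```text
the job is handed in; nothing more can be done
None
```

The die plate is home against the stop, and the lever went down to its end stop and was eased back up to rest with contact held; I handed the job in at about 24 s, and the final pictures show the spare plate, driver and oil bottle unmoved.

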